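Stack the orange spray-test plate

ROBOT

A 6-joint arm with a two-finger parallel gripper is mounted at the origin on the work surface. World frame = base frame: x ahead of the robot, y to its left, z up, the work surface at z = 0. Lengths are in m, angles in rad, forces in N, time in s.
With the tool pointing down it reaches from about 0.25 to 0.725 m from the base axis. Payload 4 kg.
Tool frame: the origin (TCP) lies at the very end of the fingers, on their centre line; the grasp point (between the pads) lies env.pinch_z behind it (env.pinch_z is the distance from the TCP to the grasp point, in m); z points along the fingers, y is the direction in which the jaws open and shut (so a half turn about z gives the same grasp; the last joint's range is limited). The gripper opens to 85 mm and grips with 20 to 120 N. Pads are 22 mm wide; open, the fingers measure 114 mm over their backs; the gripper's body (76 mm by 85 mm) begins 54 mm behind the grasp point. The pads swing forward as they close: fully open they stand 13 mm farther back than shut.
Start: joints at [1.131, 0.241, 0.005, 1.335, 0, 1.571], TCP at [0.213, 0.452, 0.202] pointing down, gripper open.
Joint ranges: [-2.72, 2.72], [-1.05, 1.87], [-1.09, 1.28], [-1.99, 2.15], [-1.42, 1.44], [-3.14, 3.14]. Speed limits (rad/s): [2.79, 2.79, 3.14, 3.14, 3.14, 3.14].

INTERFACE

Orientations are given as a unit quaternion [w, x, y, z].
In Python, from workcell import env gives the robot as it stands.
- The arm moves only by the shell command python3 -m handwheel 'ROWS'. ROWS is JSON, a list of rows, each a list of 7 numbers: the shift along the tool's x, y, z in cm, then the turn, a rotation vector about the tool's x, y, z in degrees, then the opening, from -1 (shut) to 1 (fully open). In form: [[dx, dy, dz, wx, wy, wz, claw], ...]. A call has 1 to 12 rows; each row is the pose to reach, as a shift and turn from the pose measured when the call began, along the tool's axes at that moment; what a row does not reach only later rows make up. A row lasts 1/8 s, in which the tool goes at most 62.5 mm and 10.7 degrees, less where a joint would pass 70% of its speed; a pose out of reach is approached as far as the arm can. A call with a gripper value outside its range is refused whole. The fingers move at their own pace and stop on an object; the grip force is fixed at half the most. Time passes only in rows, so rows that repeat a pose let the fingers close. It gives the time, the measured TCP pose, the force and the opening at its end, in the units of the state.
- env.get_obs(): the state, without advancing time (a new reading comes with each control period).
- env.read_camera(name): name is "scene" or "top" or "wrist"; returns a dict with "frame" (480x640x3 uint8, blue, green, red), "z_map" (480x640 float32, m along the optical axis (not along the pixel's ray), 0 where there is no reading), "mtx" (3x3 intrinsics, pixels), "origin" and "attitude" of the camera in the world. Camera axes: x right, y down, z forward; pixel columns grow to the right and rows downward; lengths in m; the calibration is good to about 2 mm. The wrist camera is an equidistant fisheye: a pixel r from the principal point sees the ray r / f radians off the axis. A picture is of the moment at which its call begins.
- env.hand_in(): hands the job in, once; it reports no verdict.
The state is a dict: "clock": time; "joints": joint angles; "joint_vel": joint speeds; "joint_efforts": joint torques, N m; "tool_pos": TCP position; "tool_rot": TCP orientation; "force": force on the tool from outside, world axes, zero at the start; "moment": the same for the moment, N m; "width": finger opening in m.
Only numpy, scipy, OpenCV 4.12 (cv2) and the standard library are available. Lean on these libraries where they do the work, as an engineer would, in place of code of your own. Each camera call takes 0.05 s, during which the arm holds its last target.

TASK

The spray-test plates have dried in their lanes. Slide the orange plate along its lane until about a third of it hangs over the rack's front edge (the edge nearest the robot), grip it there by its two long sides, and lay it flat on the narrow white plate that rests on the black block, centred and lengthwise along it, leaving the white plate in its place. Let go and leave it lying there.

Things in the scene. Friction and masses are not known exactly. Their poses are not given: they have to be found in the camera images.
- orange_plate: Orange plastic plate with three paler patches, 120 mm long (x), 50 wide (y), 6 thick (z), about 45 g. Origin: centre of its underside. Starts flat in one of the rack's three lanes (blue and green plates lie in the others), its x along the rack's x, its -x end 8 to 30 mm behind the rack's front edge. Shut fingers lowered behind it can push its rear edge; over half way out it tips off.
- rack: Fixed aluminium rack, 170 mm deep (x), 202 wide (y); -x is its front, towards the robot. Origin: centre of its footprint, on the bench. Deck 50 mm up, its front edge at x = -85 mm, rear at +85. Lanes along x centred at y = -64, 0, +64, each 54 mm wide, open at both ends, between ribs 10 mm wide and 9 high: no room for fingers beside a plate in its lane. Bench in front of it is clear.
- white_plate: Narrow plain white plate, 110 mm long (x), 38 wide (y), 6 thick (z), about 60 g, loose. Origin: centre of its underside. Its -x end points roughly to the robot. It lies on a fixed black block 100 mm long, 30 wide, 36 high, centred under it, with free bench around. The orange plate goes on top, centre over centre, long axes parallel, painted side up.
Mind the look-alikes: they are no part of the job. Leave any pink or yellow look-alike of the white_plate alone.

How it is judged:
By the outcome, as a careful person would: the job done as asked, in the order asked, and still so for the second after the job is handed in, with the robot touching nothing.
It also fails if it takes over 53 s, if anything falls off the work surface, if the arm or the gripper's body presses on something with over 40 N, if the wrist force passes 120 N, or if a joint passes its speed limit or range.

## Working session

There is one attempt and no reset: what is moved stays moved. The work goes in short steps, Python scripts to look and compute and a shell command to move; the robot and the scene stay as the last step left them, time stands still between calls to the robot, and variables do not carry over. Pictures are saved under pics/ and viewed, and the job is handed in when it is done.

```bash
mkdir -p pics; ls; python3 - <<'E'
from workcell import env
import cv2
print(env.get_obs(), env.pinch_z)
for n in ["scene","top"]:
    c=env.read_camera(n); cv2.imwrite(f"pics/{n}0.png",c["frame"]); print(n,c["mtx"],c["origin"],c["attitude"])
E
```

```text
pics
{'clock': 0.0, 'joints': array([ 1.13100233e+00,  2.41395957e-01,  3.73413523e-03,  1.33520148e+00,
       -1.84101672e-05,  1.57079791e+00]), 'joint_vel': array([-0.0001904 ,  0.00089313,  0.00021415,  0.00030209, -0.0008611 ,
       -0.00120337]), 'joint_efforts': array([-1.49589316e-03, -3.72316575e+01,  2.52408403e+01,  1.68139476e-02,
       -1.25127108e-04,  1.20625025e-06]), 'tool_pos': array([0.21258909, 0.45179441, 0.2013253 ]), 'tool_rot': array([-2.16449156e-04,  2.18129751e-01,  9.75919230e-01, -1.01060764e-03]), 'force': array([-0.1844338 , -0.7227342 , -0.35294524]), 'moment': array([-0.00371456,  0.03857126, -0.02861219]), 'width': 0.08545338075512972} 0.0187
scene [[523.06083526   0.         316.98535823]
 [  0.         523.06083526 248.76366331]
 [  0.           0.           1.        ]] [ 1.10223975 -0.32332333  0.52543003] [-0.35122319  0.73812536  0.51763763 -0.25271428]
top [[599.33358525   0.         323.57271418]
 [  0.         599.33358525 240.88867727]
 [  0.           0.           1.        ]] [ 0.47335713 -0.12929445  1.02357927] [-0.02386354  0.70762953 -0.70605054  0.01355054]
```

View pics/scene0.png

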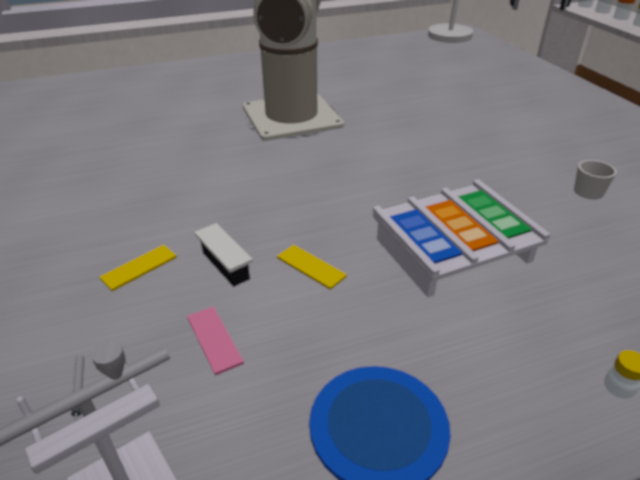

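View pics/top0.png

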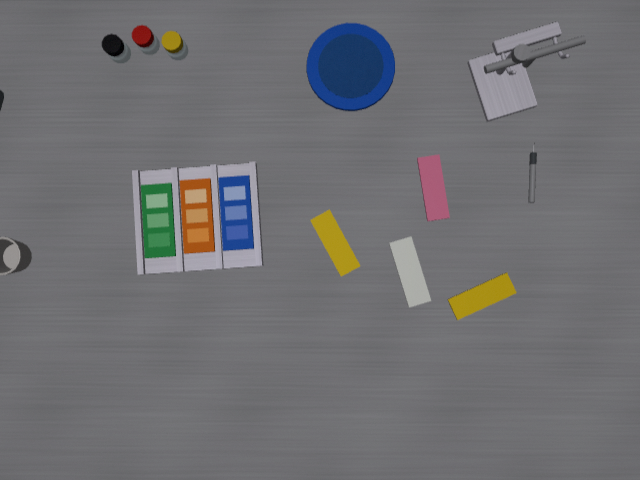

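The pictures show three lanes: green (158,220), orange (197,216) and blue (236,213). The orange plate in the middle lane, with three paler patches, is the one to move. The white candidate is (410,272); the pink (433,187) and yellow (335,243), (482,296) plates are look-alikes. Only the white one is on a black block. I'll measure these and make an enlarged crop.

```bash
cat > h.py <<'E'
import numpy as np, cv2
from scipy.spatial.transform import Rotation as R
from workcell import env
def rot(q): return R.from_quat([q[1],q[2],q[3],q[0]])
def pts(c,uv,z=None,plane=None):
    uv=np.asarray(uv,float).reshape(-1,2)
    K=c["mtx"]; d=np.c_[(uv[:,0]-K[0,2])/K[0,0],(uv[:,1]-K[1,2])/K[1,1],np.ones(len(uv))]
    d=rot(c["attitude"]).apply(d); o=np.asarray(c["origin"])
    if plane is not None: return o+d*((plane-o[2])/d[:,2])[:,None]
    return o+d*np.asarray(z).reshape(-1,1)
def cloud(c):
    z=c["z_map"]; v,u=np.mgrid[:480,:640]
    return pts(c,np.c_[u.ravel(),v.ravel()],z.ravel()).reshape(480,640,3)
def rect(c,mask,plane):
    n,l,s,_=cv2.connectedComponentsWithStats(mask.astype(np.uint8)); k=1+np.argmax(s[1:,4])
    v,u=np.where(l==k); 
    P=pts(c,np.c_[u,v],plane=plane)[:,:2]
    (cx,cy),(w,h),a=cv2.minAreaRect((P*1000).astype(np.float32))
    if w<h: w,h,a=h,w,a+90
    a=(a+90)%180-90
    # long axis angle
    return (cx,cy),(w,h),a,s[k,4]
E
python3 - <<'E'
from h import *
c=env.read_camera("top"); f=c["frame"]; P=cloud(c)
hsv=cv2.cvtColor(f,cv2.COLOR_BGR2HSV)
def roi(u0,u1,v0,v1):
    m=np.zeros((480,640),bool); m[v0:v1,u0:u1]=1; return m
hh,ss,vv=cv2.split(hsv)
for p in [(410,272),(197,216),(236,213),(173,262),(155,264),(335,243),(433,187)]: print(p,f[p[1],p[0]],hsv[p[1],p[0]],P[p[1],p[0]].round(4))
w=roi(380,440,225,315)&(vv>140)&(ss<60)
print("white",rect(c,w,.042))
o=roi(175,219,165,268)&(hh<25)&(ss>90)
print("orange",rect(c,o,.056))
rk=roi(120,275,150,285)&(P[...,2]>.03)
print("rack",rect(c,rk,.055))
# deck/rib corner
for s in [f[140:290,110:280],f[220:320,370:450]]:
    pass
a=cv2.resize(f[145:290,115:280],None,fx=3,fy=3,interpolation=cv2.INTER_NEAREST)
b=cv2.resize(f[145:320,375:460],None,fx=3,fy=3)[:435]
b=cv2.resize(f[200:345,360:455],None,fx=3,fy=3)
cv2.imwrite("pics/crop0.png",np.hstack([a,b])); print(a.shape,b.shape)
E
```

```text
(410, 272) [169 174 173] [ 36   7 174] [ 0.4747 -0.256   0.0433]
(197, 216) [ 86 140 186] [ 16 137 186] [0.5648 0.0908 0.0556]
(236, 213) [173 122  99] [111 109 173] [0.5698 0.0274 0.0551]
(173, 262) [173 163 166] [129  15 173] [0.49   0.1306 0.049 ]
(155, 264) [167 158 160] [127  14 167] [0.4867 0.1598 0.0497]
(335, 243) [ 24 148 173] [ 25 220 173] [ 0.5236 -0.1338  0.0079]
(433, 187) [119  92 169] [169 116 169] [ 0.6198 -0.3009  0.0042]
white ((475.8124694824219, -255.83470153808594), (110.34054565429688, 37.880645751953125), 16.781972885131836, np.int32(1574))
orange ((565.7471923828125, 91.26033020019531), (119.46297454833984, 51.10863494873047), 4.1879682540893555, np.int32(2220))
rack ((562.9505004882812, 91.32569885253906), (204.86781311035156, 172.92071533203125), -85.8041467666626, np.int32(13041))
(435, 495, 3) (435, 285, 3)
```

View pics/crop0.png

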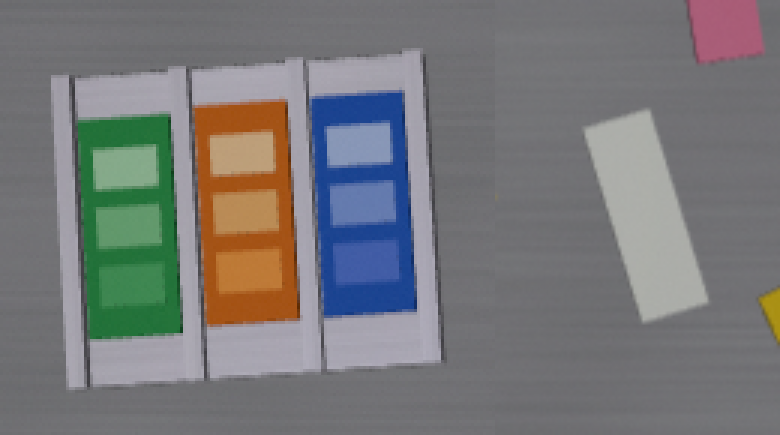

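The crop confirms it: the orange plate is in the middle lane at yaw 4.2°, and the long plain white plate is on its block at yaw 16.8°. I'll add a helper that gives moves in tool axes, then approach behind the orange plate.

```bash
cat >> h.py <<'E'
def go(p,yaw):
    """shift (cm, tool axes) and turn (deg) to TCP p, tool down, tool y along yaw+90deg (mod 180)"""
    o=env.get_obs(); r=rot(o["tool_rot"]); best=None
    for k in (0,180):
        a=np.radians(yaw+90+k); y=np.array([np.cos(a),np.sin(a),0]); z=np.array([0,0,-1.]); x=np.cross(y,z)
        t=R.from_matrix(np.c_[x,y,z]); w=(r.inv()*t).as_rotvec(degrees=True)
        if best is None or np.linalg.norm(w)<np.linalg.norm(best): best=w
    print("shift",(r.inv().apply(np.array(p)-o["tool_pos"])*100).round(2),"turn",best.round(1),"t",o["clock"],"w",round(o["width"],4),"j6",o["joints"][5].round(2))
E
python3 -c "
from h import *
go([.6435,.097,.12],4.2)"
```

```text
shift [-54.1  -13.76   8.17] turn [ -0.1  -0.  -29.4] t 0.15 w 0.0856 j6 1.57
```

```bash
python3 -m handwheel '[[-6,-1.5,0,0,0,-3,-1],[-12,-3,0,0,0,-6,-1],[-18,-4.6,0,0,0,-10,-1],[-24,-6.1,0,0,0,-13,-1],[-30,-7.6,0,0,0,-16,-1],[-36,-9.2,0,0,0,-20,-1],[-42,-10.7,0,0,0,-23,-1],[-48,-12.2,1,0,0,-26,-1],[-54.1,-13.8,2,0,0,-29.4,-1],[-54.1,-13.8,6,0,0,-29.4,-1],[-54.1,-13.8,8.2,0,0,-29.4,-1],[-54.1,-13.8,8.2,0,0,-29.4,-1]]'
python3 - <<'E'
from h import *
go([.6435,.097,.0525],4.2)
c=env.read_camera("top"); cv2.imwrite("pics/t1.png",cv2.resize(c["frame"][100:300,100:300],None,fx=3,fy=3))
c=env.read_camera("wrist"); cv2.imwrite("pics/w1.png",c["frame"]); print(env.pinch_z)
E
```

```text
clock: 1.65
tool_pos: [0.6413, 0.096, 0.1166]
tool_rot: [-0.004, -0.036, 0.999, -0.001]
force: [-0.2, 0.4, -0.2]
width: -0.0002
shift [-0.27  0.1   6.4 ] turn [-0.1 -0.4 -0. ] t 1.65 w -0.0002 j6 0.08
0.0187
```

View pics/w1.png

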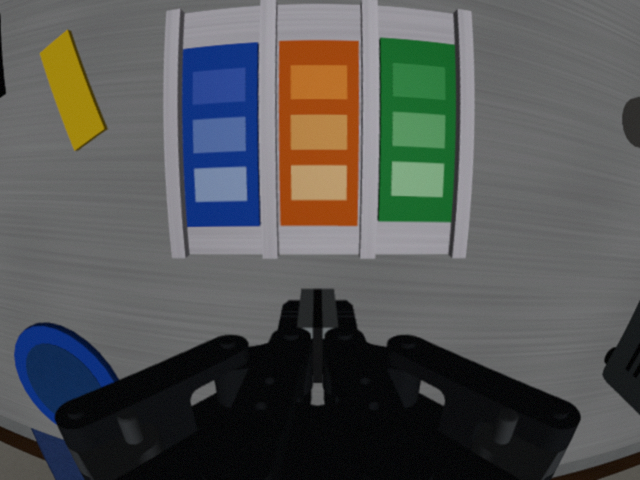

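View pics/t1.png

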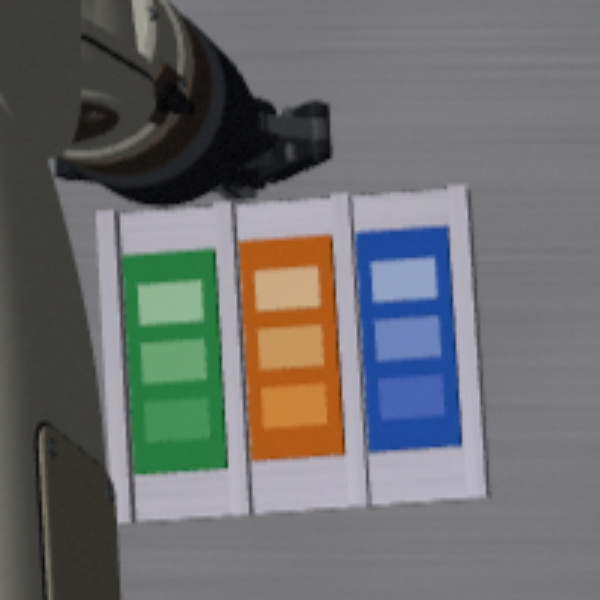

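The wrist view shows the shut fingertips at (318,290), in line with the orange plate (318,132) and behind its rear edge (318,225). I'm lowering them now.

```bash
python3 -m handwheel '[[-0.3,0.1,3,-0.1,-0.4,0,-1],[-0.3,0.1,5.2,-0.1,-0.4,0,-1],[-0.3,0.1,6.2,-0.1,-0.4,0,-1],[-0.3,0.1,6.4,-0.1,-0.4,0,-1],[-0.3,0.1,6.4,-0.1,-0.4,0,-1]]'
python3 - <<'E'
from h import *
go([.6435,.097,.0525],4.2)
c=env.read_camera("wrist"); cv2.imwrite("pics/w2.png",c["frame"]); 
E
```

```text
clock: 2.38
tool_pos: [0.6473, 0.0981, 0.0576]
tool_rot: [0.004, -0.037, 0.999, 0.0]
force: [-0.2, -0.3, 0.3]
width: -0.0001
shift [ 0.39 -0.08  0.5 ] turn [0.  0.5 0. ] t 2.375 w -0.0001 j6 0.08
```

View pics/w2.png

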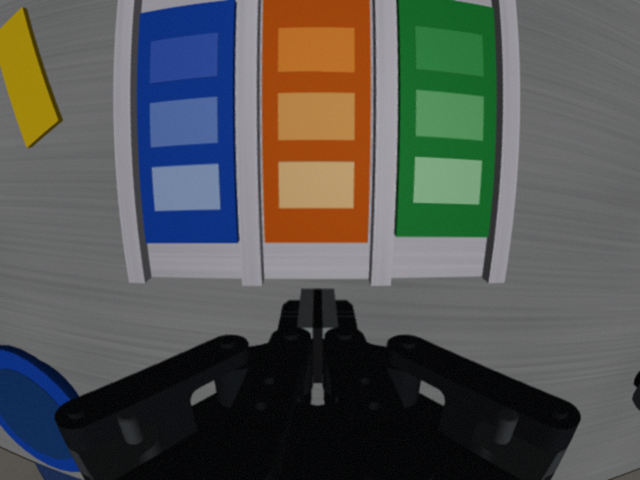

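```bash
python3 - <<'E'
from h import *
c=env.read_camera("wrist"); o=env.get_obs(); print(c["mtx"],c["origin"],o["tool_pos"])
def proj(p):
    d=rot(c["attitude"]).inv().apply(np.array(p)-c["origin"]); th=np.arctan2(np.hypot(d[0],d[1]),d[2]); s=th/np.hypot(d[0],d[1])
    return (c["mtx"][0,0]*s*d[0]+c["mtx"][0,2],c["mtx"][1,1]*s*d[1]+c["mtx"][1,2])
r=rot(o["tool_rot"])
for dx in (-.02,-.011,0,.011,.02): print(dx,np.round(proj(o["tool_pos"]+r.apply([dx,0,0]))))
def back(u,v,z):
    q=np.array([u-c["mtx"][0,2],v-c["mtx"][1,2]])/c["mtx"][0,0]; th=np.hypot(*q); d=np.r_[q/th*np.sin(th),np.cos(th)]
    d=rot(c["attitude"]).apply(d); return c["origin"]+d*(z-c["origin"][2])/d[2]
for u,v,z in [(318,242,.056),(318,279,.05),(318,290,.0576)]: print(u,v,back(u,v,z).round(4))
E
```

```text
[[371.64829954   0.         317.19519042]
 [  0.         371.64829954 245.01960271]
 [  0.           0.           1.        ]] [0.57968791 0.09282577 0.22958877] [0.64727098 0.09807099 0.0575319 ]
-0.02 [317. 317.]
-0.011 [317. 301.]
0 [317. 281.]
0.011 [317. 260.]
0.02 [317. 242.]
318 242 [0.6275 0.0969 0.056 ]
318 279 [0.6489 0.0985 0.05  ]
318 290 [0.6519 0.0987 0.0576]
```

```bash
python3 -m handwheel '[[0,0,0.5,0,0.5,0,-1],[0,0,0.5,0,0.5,0,-1],[0,0,0.5,0,0.5,0,-1]]'; python3 -c "
from h import *
go([.6473-.065*.9973,.0983-.065*.0732,.0525],4.2)"
```

```text
clock: 2.85
tool_pos: [0.6473, 0.098, 0.0525]
tool_rot: [-0.0, -0.037, 0.999, 0.0]
force: [-0.5, -0.1, 0.7]
width: 0.0002
shift [ 6.5   0.03 -0.  ] turn [ 0. -0.  0.] t 2.85 w 0.0002 j6 0.08
```

```bash
python3 -m handwheel '[[0.6,0,0,0,0,0,-1],[1.2,0,0,0,0,0,-1],[1.8,0,0,0,0,0,-1],[2.4,0,0,0,0,0,-1],[3.0,0,0,0,0,0,-1],[3.6,0,0,0,0,0,-1],[4.2,0,0,0,0,0,-1],[4.8,0,0,0,0,0,-1],[5.4,0,0,0,0,0,-1],[6,0,0,0,0,0,-1],[6.5,0,0,0,0,0,-1],[6.5,0,0,0,0,0,-1]]'
python3 - <<'E'
from h import *
c=env.read_camera("wrist"); cv2.imwrite("pics/w3.png",c["frame"])
c=env.read_camera("top"); cv2.imwrite("pics/t3.png",cv2.resize(c["frame"][120:320,100:300],None,fx=3,fy=3))
c=env.read_camera("scene"); cv2.imwrite("pics/s3.png",cv2.resize(c["frame"][120:320,320:580],None,fx=3,fy=3))
E
```

```text
clock: 4.35
tool_pos: [0.5821, 0.0933, 0.0525]
tool_rot: [-0.0, -0.037, 0.999, 0.0]
force: [0.2, 0.2, -0.3]
width: 0.0
```

View pics/w3.png

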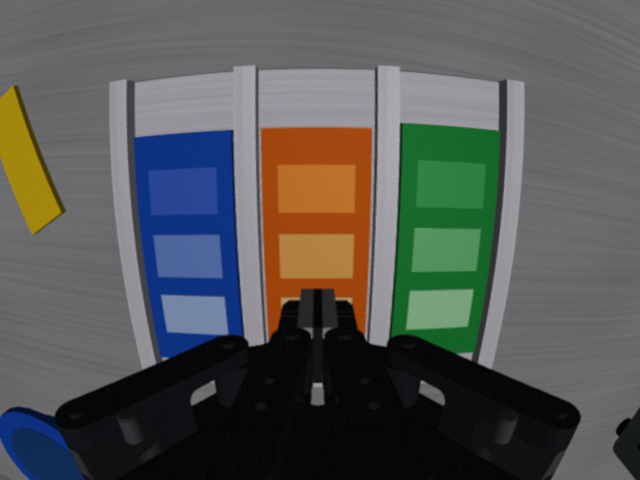

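View pics/t3.png

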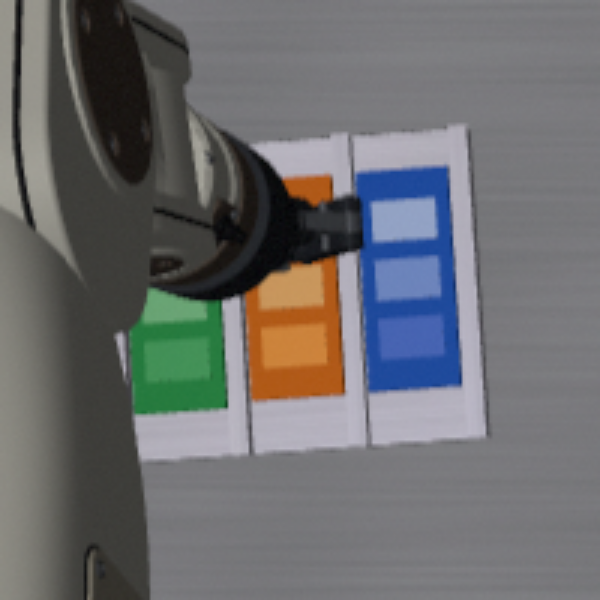

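The plate hasn't moved: its front edge is still at row 252.7 and no force showed. The fingers appear to have passed above it, so I'll measure the actual fingertip height from depth.

```bash
python3 - <<'E'
from h import *
c=env.read_camera("wrist"); K=c["mtx"]; o=env.get_obs()
def P(u,v):
    q=np.array([u-K[0,2],v-K[1,2]])/K[0,0]; th=np.hypot(*q); d=np.r_[q/th*np.tan(th),1]
    return rot(c["attitude"]).apply(d*c["z_map"][v,u])+c["origin"]
print(o["tool_pos"],o["tool_rot"],o["width"])
for u in (308,326):
  for v in (200,280,286,290,294,298,302,310,320,330): 
    p=P(u,v); print(u,v,p.round(4),"tool",(rot(o["tool_rot"]).inv().apply(p-o["tool_pos"])*1000).round(1))
c=env.read_camera("scene"); cv2.imwrite("pics/s4.png",cv2.resize(c["frame"][120:320,340:580],None,fx=3,fy=3))
E
```

```text
[0.58277118 0.09327616 0.05248357] [ 2.74908908e-07 -3.67534134e-02  9.99324334e-01  2.48103140e-04] -0.00043070292269079046
308 200 [0.5419 0.0859 0.057 ] tool [41.3 -4.3 -4.5]
308 280 [0.5805 0.0885 0.0572] tool [ 2.6 -4.6 -4.8]
308 286 [0.5835 0.0887 0.0576] tool [-0.4 -4.6 -5.1]
308 290 [0.5728 0.0887 0.0885] tool [ 10.2  -3.8 -36. ]
308 294 [0.5726 0.0888 0.0931] tool [ 10.4  -3.7 -40.6]
308 298 [0.5732 0.0889 0.0956] tool [  9.9  -3.6 -43.1]
308 302 [0.5731 0.089  0.0996] tool [ 10.   -3.5 -47.1]
308 310 [0.5727 0.0891 0.1073] tool [ 10.4  -3.4 -54.9]
308 320 [0.5728 0.0893 0.1148] tool [ 10.2  -3.2 -62.3]
308 330 [0.5738 0.0895 0.1198] tool [  9.2  -3.1 -67.3]
326 200 [0.5413 0.0941 0.0569] tool [41.3  3.9 -4.4]
326 280 [0.5801 0.0972 0.0567] tool [ 2.4  4.1 -4.3]
326 286 [0.5829 0.0974 0.0574] tool [-0.5  4.1 -4.9]
326 290 [0.5723 0.0959 0.0885] tool [ 10.2   3.4 -36. ]
326 294 [0.5719 0.0957 0.0937] tool [ 10.7   3.2 -41.2]
326 298 [0.5725 0.0957 0.0961] tool [ 10.1   3.2 -43.6]
326 302 [0.5725 0.0956 0.0999] tool [ 10.1   3.1 -47.4]
326 310 [0.5719 0.0954 0.108 ] tool [ 10.7   2.9 -55.5]
326 320 [0.5721 0.0952 0.1152] tool [ 10.5   2.8 -62.7]
326 330 [0.5728 0.0951 0.1211] tool [  9.8   2.6 -68.6]
```

View pics/s4.png

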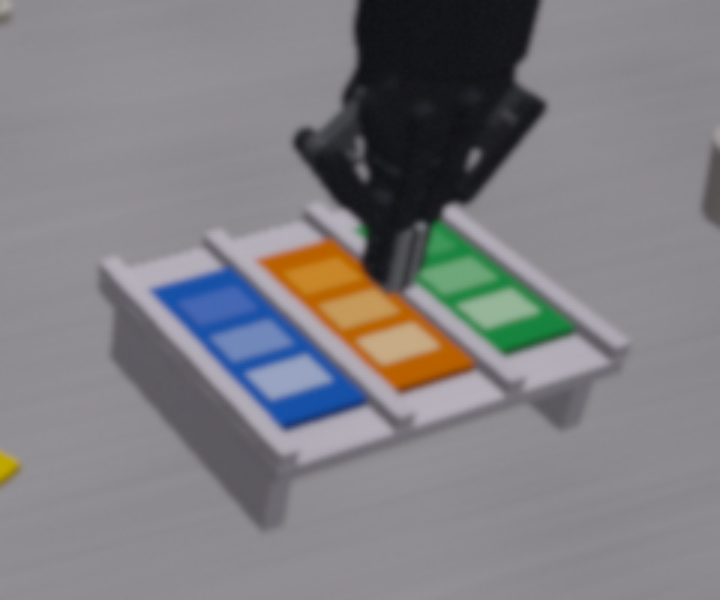

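```bash
python3 - <<'E'
from h import *
c=env.read_camera("scene"); P=cloud(c); o=env.get_obs(); r=rot(o["tool_rot"])
d=r.inv().apply((P-o["tool_pos"]).reshape(-1,3)).reshape(P.shape)*1000
m=(abs(d[...,0])<30)&(abs(d[...,1])<40)&(d[...,2]<-8)&(d[...,2]>-150)&(c["z_map"]>0)
z=d[...,2][m]; print(np.sort(z)[-15:].round(1))
for k in (25,35,45,60): 
    s=m&(abs(d[...,2]+k)<4); print(k,s.sum(), d[s].mean(0).round(1) if s.any() else '')
q=rot(c["attitude"]).inv()
for zz in (0,-18.7,-36):
    p=q.apply(o["tool_pos"]+r.apply([0,0,zz/1000])-c["origin"]); print(zz,(c["mtx"]@(p/p[2]))[:2])
print(env.read_camera("scene")["frame"].shape)
E
```

```text
[-8.1 -8.1 -8.1 -8.1 -8.  -8.  -8.  -8.  -8.  -8.  -8.  -8.  -8.  -8.
 -8. ]
25 0 
35 42 [ -6.3  -3.2 -35.8]
45 98 [ -5.9  -5.  -44.9]
60 98 [ -6.   -4.6 -60. ]
0 [464.80584691 231.23806018]
-18.7 [466.91634013 221.11557095]
-36 [468.92647161 211.47444348]
(480, 640, 3)
```

```bash
python3 - <<'E'
from h import *
o=env.get_obs(); r=rot(o["tool_rot"])
c=env.read_camera("scene"); P=cloud(c)
d=r.inv().apply((P-o["tool_pos"]).reshape(-1,3)).reshape(P.shape)*1000
m=(abs(d[...,0])<18)&(abs(d[...,1])<18)&(d[...,2]<-14)&(d[...,2]>-80)
g=d[m]; print("scene tip z",np.sort(g[:,2])[-12:].round(1)); 
print("x,y ranges",np.percentile(g[:,0],[1,50,99]).round(1),np.percentile(g[:,1],[1,50,99]).round(1))
E
```

```text
scene tip z [-33.4 -33.1 -33.1 -32.9 -32.7 -32.4 -32.2 -31.7 -31.6 -31.5 -31.5 -31.2]
x,y ranges [-13.4  -8.2   7.3] [-14.6  -5.8  14.2]
```

Two cameras agree that the fingertips end about 31 mm short of the reported TCP, so they passed harmlessly above the plate. I'll go back behind it and lower further, checking the height by depth and force.

```bash
python3 -m handwheel '[[-3,0,0,0,0,0,-1],[-6,0,0,0,0,0,-1],[-6.2,0,0,0,0,0,-1],[-6.2,0,0,0,0,0,-1],[-6.2,0,1,0,0,0,-1],[-6.2,0,2,0,0,0,-1],[-6.2,0,2.4,0,0,0,-1],[-6.2,0,2.4,0,0,0,-1],[-6.2,0,2.4,0,0,0,-1]]'
cat >> h.py <<'E'
def tip():
    o=env.get_obs(); r=rot(o["tool_rot"]); c=env.read_camera("scene"); P=cloud(c)
    d=r.inv().apply((P-o["tool_pos"]).reshape(-1,3)).reshape(P.shape)*1000
    m=(abs(d[...,0])<18)&(abs(d[...,1])<18)&(P[...,2]>.02)&(d[...,2]>-80)&(c["frame"].max(2)<90)
    g=P[m]; print("gripper lowest world z",np.sort(g[:,2])[:8].round(4),"force",o["force"].round(1)); return c
E
python3 - <<'E'
from h import *
go([.6435,.0978,.0215],4.2); c=tip()
cv2.imwrite("pics/s5.png",cv2.resize(c["frame"][120:320,340:580],None,fx=3,fy=3))
c=env.read_camera("wrist"); cv2.imwrite("pics/w5.png",c["frame"])
E
```

```text
clock: 5.88
tool_pos: [0.6447, 0.0979, 0.0286]
tool_rot: [0.0, -0.037, 0.999, 0.0]
force: [0.5, 0.3, -0.6]
width: 0.0002
shift [0.12 0.   0.71] turn [0. 0. 0.] t 5.875 w 0.0002 j6 0.08
gripper lowest world z [0.063  0.0635 0.0645 0.0646 0.0652 0.0655 0.066  0.066 ] force [ 0.5  0.3 -0.6]
```

View pics/s5.png

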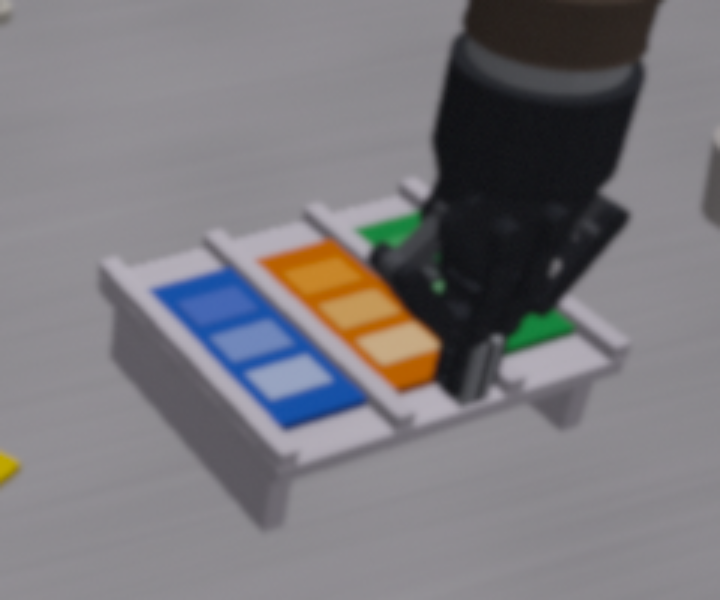

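View pics/w5.png

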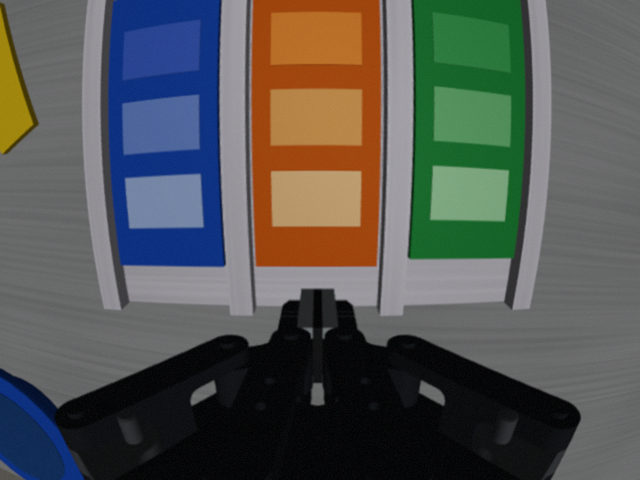

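Now the finger stands at the rear end of the orange lane, with the tip at about z 0.062 and the plate's rear edge at row 265. I'm lowering the last 9 mm.

```bash
python3 -m handwheel '[[0,0,0.5,0,0,0,-1],[0,0,0.8,0,0,0,-1],[0,0,0.9,0,0,0,-1],[0,0,0.9,0,0,0,-1]]'
python3 - <<'E'
from h import *
c=tip(); go([.6435,.0978,.0196],4.2)
E
```

```text
clock: 6.48
tool_pos: [0.6448, 0.0979, 0.021]
tool_rot: [0.001, -0.037, 0.999, 0.0]
force: [-2.4, -0.6, 6.8]
width: 0.0001
gripper lowest world z [0.045  0.0544 0.0545 0.0548 0.0551 0.0559 0.056  0.0565] force [-2.4 -0.6  6.8]
shift [ 0.14 -0.    0.14] turn [0.  0.1 0. ] t 6.525 w 0.0002 j6 0.08
```

Contact is at 6.8 N with TCP z at 0.021, so the tip is 29 mm above the TCP. I'll raise 2 mm off the deck and push.

```bash
python3 -m handwheel '[[0,0,-0.2,0,0,0,-1],[0,0,-0.2,0,0,0,-1],[0.6,0,-0.2,0,0,0,-1],[1.2,0,-0.2,0,0,0,-1],[1.8,0,-0.2,0,0,0,-1],[2.4,0,-0.2,0,0,0,-1],[3.0,0,-0.2,0,0,0,-1],[3.6,0,-0.2,0,0,0,-1],[4.2,0,-0.2,0,0,0,-1],[4.8,0,-0.2,0,0,0,-1],[5.4,0,-0.2,0,0,0,-1],[5.4,0,-0.2,0,0,0,-1]]'
cat >> h.py <<'E'
def wback(c,u,v,z):
    K=c["mtx"]; q=np.array([u-K[0,2],v-K[1,2]])/K[0,0]; th=np.hypot(*q); d=np.r_[q/th*np.sin(th),np.cos(th)]
    d=rot(c["attitude"]).apply(d); return c["origin"]+d*(z-c["origin"][2])/d[2]
E
python3 - <<'E'
from h import *
tip(); go([.57,.0922,.0228],4.2)
c=env.read_camera("wrist"); cv2.imwrite("pics/w6.png",c["frame"])
c=env.read_camera("top"); cv2.imwrite("pics/t6.png",cv2.resize(c["frame"][120:320,100:300],None,fx=3,fy=3))
E
```

```text
clock: 8.02
tool_pos: [0.5904, 0.0939, 0.023]
tool_rot: [0.0, -0.037, 0.999, 0.0]
force: [-0.2, 0.1, 0.3]
width: -0.0
gripper lowest world z [0.0576 0.0583 0.0594 0.0596 0.0597 0.0598 0.0607 0.0609] force [-0.2  0.1  0.3]
shift [ 2.09 -0.02  0.02] turn [0.  0.1 0. ] t 8.075 w 0.0001 j6 0.08
```

View pics/t6.png

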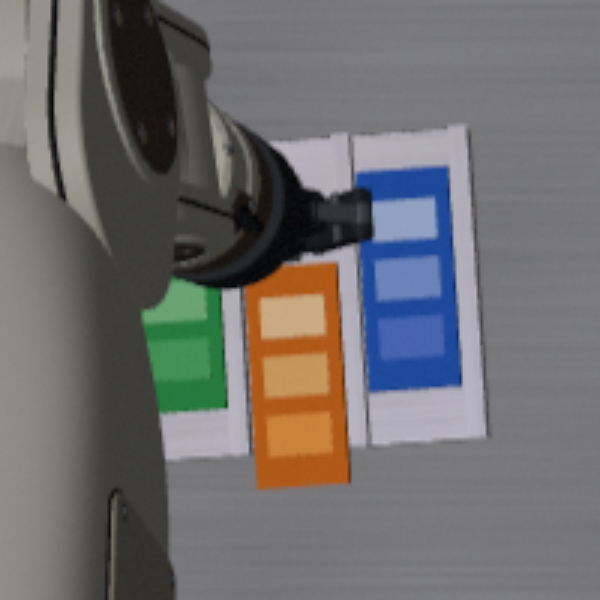

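View pics/w6.png

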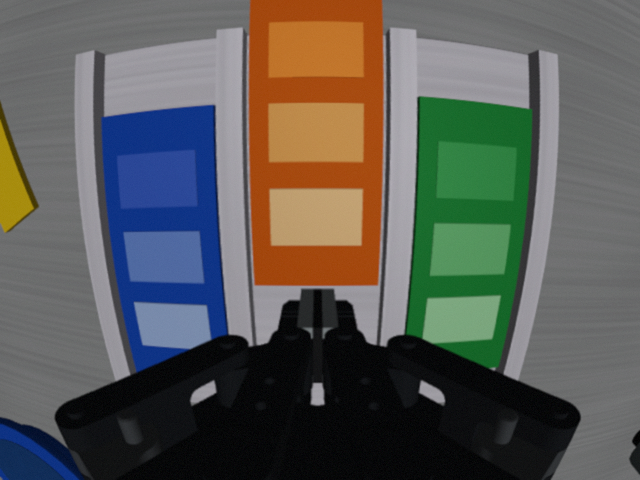

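The plate has slid out and its front edge is now at crop row 487, past the deck edge at about 450. I'll measure the overhang.

```bash
cat >> h.py <<'E'
def orange(c,u0,u1,v0,v1,plane=.056):
    hh,ss,vv=cv2.split(cv2.cvtColor(c["frame"],cv2.COLOR_BGR2HSV)); m=np.zeros((480,640),bool); m[v0:v1,u0:u1]=1
    return rect(c,m&(hh<25)&(ss>90),plane)
E
python3 - <<'E'
from h import *
c=env.read_camera("top"); r=orange(c,170,225,150,300); print(r)
# visible plate front edge and deck edge, world, mean
hh,ss,vv=cv2.split(cv2.cvtColor(c["frame"],cv2.COLOR_BGR2HSV))
u=np.arange(188,214); f=[]
for x in u:
    col=(hh[:,x]<25)&(ss[:,x]>90); f.append(np.where(col[150:300])[0].max()+150.5)
p=pts(c,np.c_[u,f],plane=.056); print("front edge",p.mean(0))
E
```

```text
((518.2567138671875, 87.70319366455078), (120.1905746459961, 51.27555847167969), 4.399029731750488, np.int32(2133))
front edge [0.45826439 0.08360877 0.056     ]
```

```bash
python3 -m handwheel '[[0.5,0,0,0,0,0,-1],[1,0,0,0,0,0,-1],[1.5,0,0,0,0,0,-1],[2.0,0,0,0,0,0,-1],[2.0,0,0,0,0,0,-1]]'
python3 - <<'E'
from h import *
c=env.read_camera("top"); print(orange(c,170,225,150,310)); 
cv2.imwrite("pics/t7.png",cv2.resize(c["frame"][120:320,100:300],None,fx=3,fy=3))
E
```

```text
clock: 8.85
tool_pos: [0.5705, 0.0924, 0.0229]
tool_rot: [0.0, -0.037, 0.999, 0.0]
force: [-0.0, -0.4, -0.2]
width: -0.0001
((498.4494323730469, 86.06932067871094), (120.09710693359375, 51.42924499511719), 4.242275714874268, np.int32(2121))
```

View pics/t7.png

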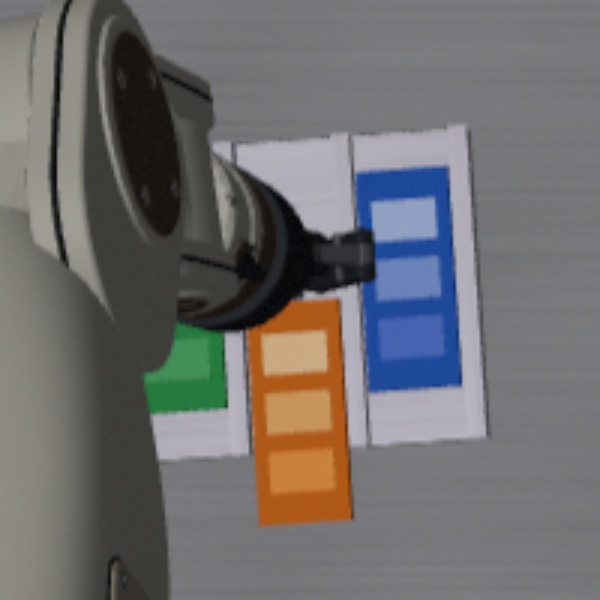

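The overhang is now about 40 mm. I'll raise, open and move over the grip point.

```bash
python3 -m handwheel '[[-0.3,0,-1,0,0,0,-1],[-0.3,0,-5,0,0,0,-1],[-0.3,0,-8,0,0,0,-1],[3,0,-8,0,0,0,-1],[7,0,-8,0,0,0,1],[11,0,-8,0,0,0,1],[11.2,0,-8,0,0,0,1],[11.2,0,-8,0,0,0,1],[11.2,0,-8,0,0,0,1]]'
python3 - <<'E'
from h import *
go([.4585,.0832,.0],4.2)
c=env.read_camera("wrist"); cv2.imwrite("pics/w8.png",c["frame"])
c=env.read_camera("top"); print(orange(c,170,225,150,310)) 
c=env.read_camera("scene"); cv2.imwrite("pics/s8.png",cv2.resize(c["frame"][70:320,320:580],None,fx=2.4,fy=2.4))
E
```

```text
clock: 10.02
tool_pos: [0.4609, 0.0844, 0.1034]
tool_rot: [0.002, -0.037, 0.999, 0.0]
force: [0.0, 1.0, 0.4]
width: 0.0853
shift [ 0.28 -0.11 10.34] turn [0.  0.2 0. ] t 10.025 w 0.0853 j6 0.11
((515.265869140625, 87.49085235595703), (85.152587890625, 51.07411193847656), 4.284318923950195, np.int32(1431))
```

View pics/w8.png

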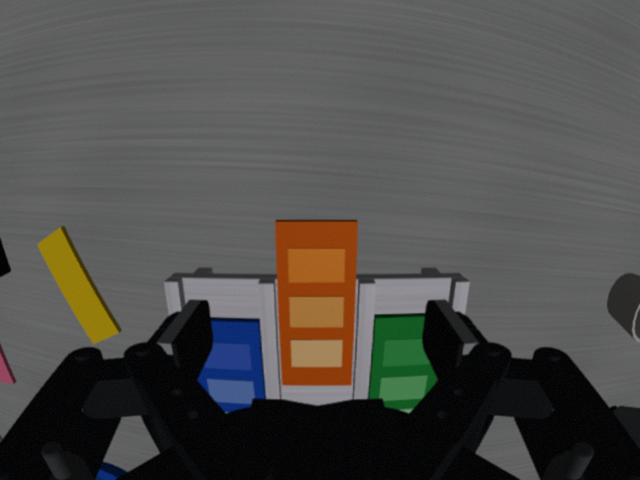

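View pics/s8.png

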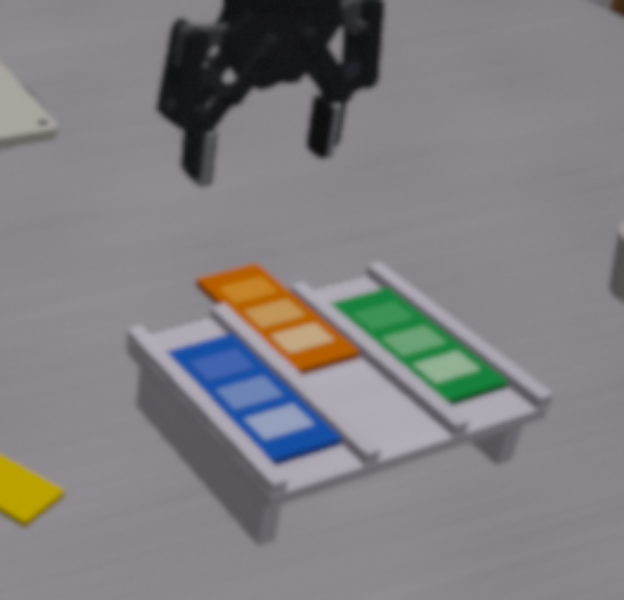

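The plate is flat with its front third past the edge, and the fingers are centred on it at columns ~317 and 316. I'm descending around it.

```bash
python3 -m handwheel '[[0.3,-0.1,3,0,0.2,0,1],[0.3,-0.1,6,0,0.2,0,1],[0.3,-0.1,8,0,0.2,0,1],[0.3,-0.1,9.5,0,0.2,0,1],[0.3,-0.1,10.3,0,0.2,0,1],[0.3,-0.1,10.3,0,0.2,0,1],[0.3,-0.1,10.3,0,0.2,0,1]]'
python3 - <<'E'
from h import *
go([.4585,.0832,.0],4.2)
c=env.read_camera("scene"); cv2.imwrite("pics/s9.png",cv2.resize(c["frame"][120:270,340:540],None,fx=3.5,fy=3.5))
o=env.get_obs(); r=rot(o["tool_rot"]); P=cloud(c)
d=r.inv().apply((P-o["tool_pos"]).reshape(-1,3)).reshape(P.shape)*1000
for s in (-1,1):
    m=(abs(d[...,0])<20)&(s*d[...,1]>36)&(s*d[...,1]<60)&(d[...,2]>-90)&(d[...,2]<-15)&(c["frame"].max(2)<90); g=d[m]
    print(s,len(g),np.sort(g[:,2])[-6:].round(1), np.percentile(g[:,0],[2,98]).round(1))
c=env.read_camera("wrist"); cv2.imwrite("pics/w9.png",c["frame"])
E
```

```text
clock: 11.05
tool_pos: [0.4579, 0.0832, 0.0003]
tool_rot: [-0.001, -0.037, 0.999, 0.0]
force: [-0.7, 0.5, -0.7]
width: 0.0853
shift [-0.06 -0.    0.03] turn [ 0.  -0.1  0. ] t 11.05 w 0.0853 j6 0.11
-1 217 [-51.  -50.  -49.9 -49.6 -49.2 -49.1] [-12.6   3.7]
1 240 [-48.7 -48.3 -47.7 -46.8 -46.2 -45.9] [-12.8   8.7]
```

View pics/s9.png

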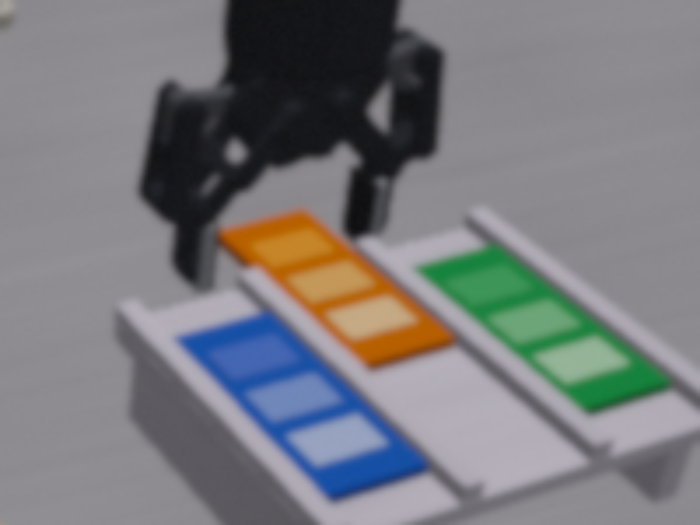

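View pics/w9.png

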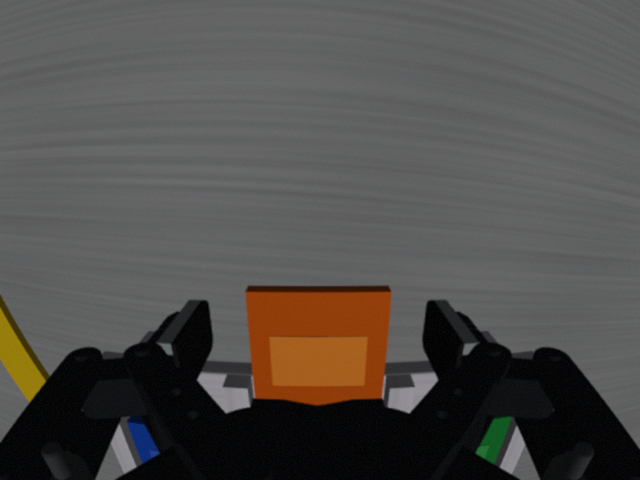

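```bash
python3 -m handwheel '[[0,0,0.4,0,0,0,1],[0,0,0.4,0,0,0,1],[0,0,0.4,0,0,0,0.3],[0,0,0.4,0,0,0,0],[0,0,0.4,0,0,0,-1],[0,0,0.4,0,0,0,-1],[0,0,0.4,0,0,0,-1],[0,0,0.4,0,0,0,-1]]'
python3 - <<'E'
from h import *
c=env.read_camera("scene"); cv2.imwrite("pics/s10.png",cv2.resize(c["frame"][120:270,340:540],None,fx=3.5,fy=3.5))
c=env.read_camera("wrist"); cv2.imwrite("pics/w10.png",c["frame"])
E
```

```text
clock: 12.15
tool_pos: [0.458, 0.0833, -0.0034]
tool_rot: [-0.0, -0.037, 0.999, 0.0]
force: [-1.5, 0.1, 4.7]
width: 0.0488
```

View pics/s10.png

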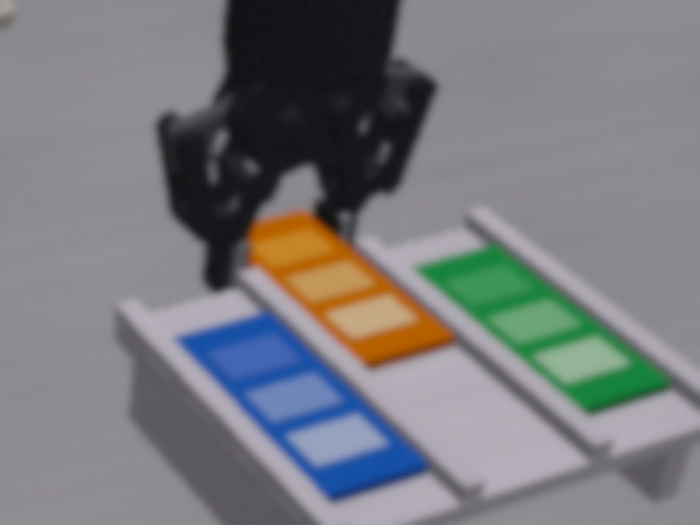

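View pics/w10.png

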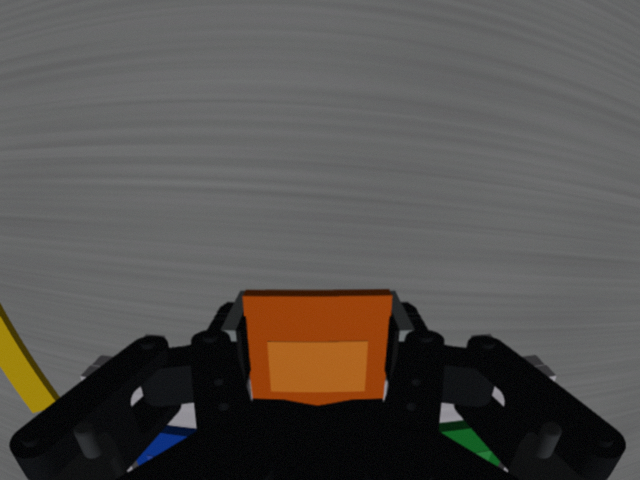

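The plate is gripped by its long sides with an opening of 48.8 mm, and the pads are on the overhanging third. I'll lift it straight up and check.

```bash
python3 -m handwheel '[[0,0,-0.5,0,0,0,-1],[0,0,-1.5,0,0,0,-1],[0,0,-3,0,0,0,-1],[0,0,-5,0,0,0,-1],[0,0,-7,0,0,0,-1],[0,0,-8,0,0,0,-1],[0,0,-8,0,0,0,-1]]'
python3 - <<'E'
from h import *
go([.4370,-.2675,.08],16.8)
c=env.read_camera("scene"); cv2.imwrite("pics/s11.png",cv2.resize(c["frame"][80:320,320:560],None,fx=2.5,fy=2.5))
E
```

```text
clock: 13.12
tool_pos: [0.4587, 0.0833, 0.0773]
tool_rot: [0.001, -0.037, 0.999, 0.001]
force: [0.3, 0.2, 0.6]
width: 0.049
shift [  4.74 -34.83  -0.31] turn [  0.    0.1 -12.6] t 13.125 w 0.049 j6 0.11
```

View pics/s11.png

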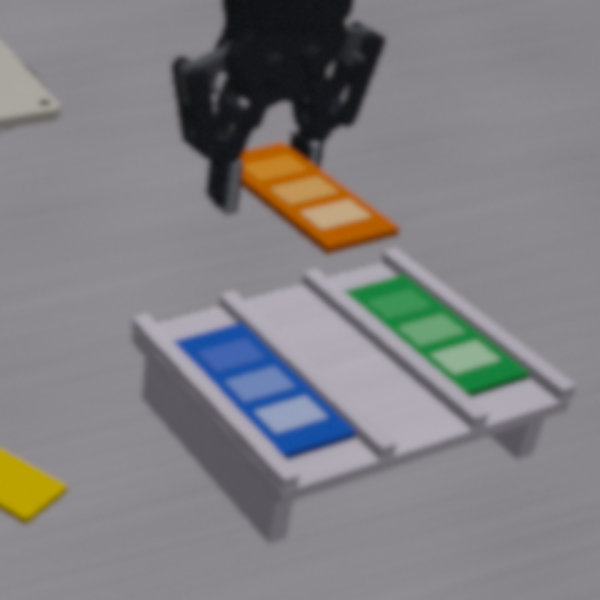

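The plate has been lifted and hangs about level. I'm carrying it over to the white plate.

```bash
python3 -m handwheel '[[0.2,-2,-0.3,0,0,-1,-1],[0.7,-5,-0.3,0,0,-2,-1],[1.3,-9,-0.3,0,0,-3.5,-1],[1.9,-13,-0.3,0,0,-5,-1],[2.4,-17,-0.3,0,0,-6.5,-1],[3,-21,-0.3,0,0,-8,-1],[3.6,-25,-0.3,0,0,-9.5,-1],[4.2,-29,-0.3,0,0,-11,-1],[4.6,-32.5,-0.3,0,0,-12,-1],[4.7,-34.5,-0.3,0,0,-12.6,-1],[4.7,-34.8,-0.3,0,0.1,-12.6,-1],[4.7,-34.8,-0.3,0,0.1,-12.6,-1]]'
python3 - <<'E'
from h import *
go([.4370,-.2675,.08],16.8)
c=env.read_camera("top"); cv2.imwrite("pics/t12.png",cv2.resize(c["frame"][180:380,320:520],None,fx=3,fy=3))
c=env.read_camera("scene"); cv2.imwrite("pics/s12.png",cv2.resize(c["frame"][130:330,130:350],None,fx=3,fy=3))
hh,ss,vv=cv2.split(cv2.cvtColor(c["frame"],cv2.COLOR_BGR2HSV)); P=cloud(c)
m=(hh<20)&(ss>90)&(P[...,2]>.07); m=cv2.erode(m.astype(np.uint8),np.ones((3,3)))>0
m[:, :130]=0; m[:,350:]=0
g=P[m]; A=np.c_[g[:,:2]-g[:,:2].mean(0),np.ones(len(g))]; s=np.linalg.lstsq(A,g[:,2],rcond=None)[0]; print(len(g),s,g.mean(0), "range",np.ptp(g,axis=0))
a=np.radians(16.8); print("slope along",np.degrees(s[0]*np.cos(a)+s[1]*np.sin(a)),"across",np.degrees(-s[0]*np.sin(a)+s[1]*np.cos(a)))
E
```

```text
clock: 14.68
tool_pos: [0.4361, -0.2666, 0.0785]
tool_rot: [-0.002, -0.146, 0.989, 0.001]
force: [-0.3, 0.6, 0.2]
width: 0.0485
shift [-0.06 -0.11 -0.15] turn [ 0.2 -0.2 -0. ] t 14.675 w 0.0485 j6 -0.84
1420 [ 0.38693775 -0.50923955  0.1418127 ] [ 0.48272067 -0.25370922  0.1418127 ] range [0.68650966 0.10890115 0.3962334 ]
slope along 12.790516586574965 across -34.33978213282876
```

View pics/t12.png

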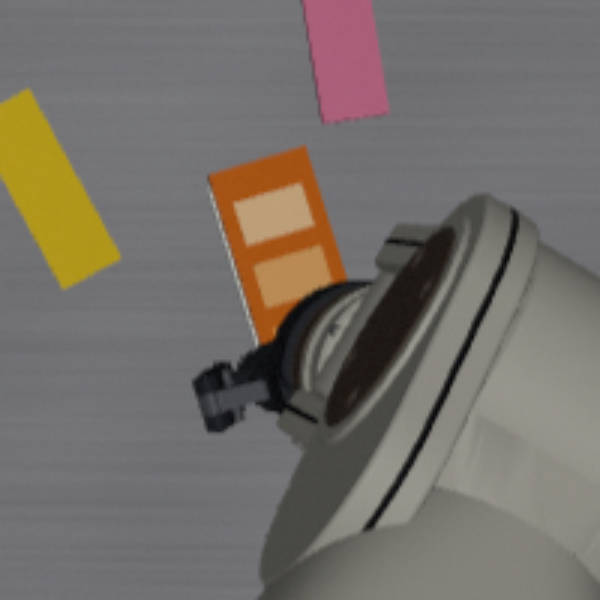

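View pics/s12.png

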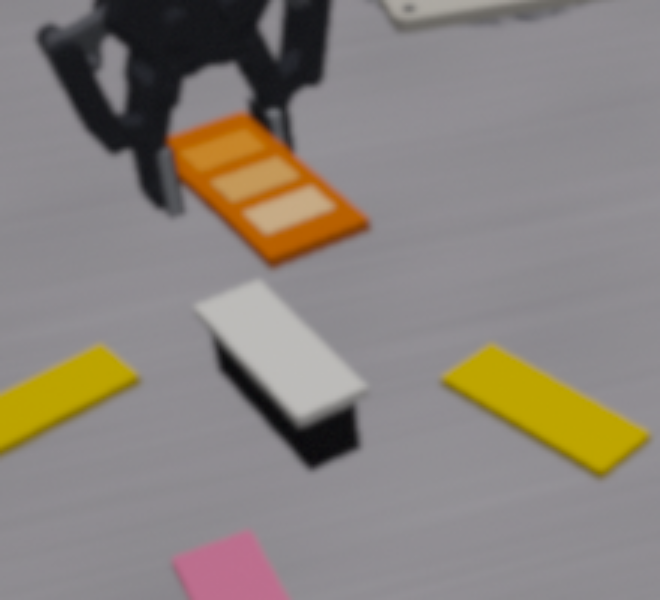

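The orange plate hovers over the white plate, and in the top view the two outlines are parallel. I'll refit the tilt without the depth outliers and measure the plate's pose from the scene view.

```bash
cat >> h.py <<'E'
def held():
    c=env.read_camera("scene"); P=cloud(c); hh,ss,vv=cv2.split(cv2.cvtColor(c["frame"],cv2.COLOR_BGR2HSV))
    o=env.get_obs(); t=o["tool_pos"]
    m=(hh<20)&(ss>90)&(np.abs(P[...,2]-t[2]-.058)<.03)&(np.hypot(P[...,0]-t[0],P[...,1]-t[1])<.13)
    g=P[m]; 
    for _ in range(4):
        mu=g.mean(0); A=np.c_[g[:,:2]-mu[:2],np.ones(len(g))]; s=np.linalg.lstsq(A,g[:,2],rcond=None)[0]; e=g[:,2]-A@s; g=g[abs(e)<max(.0015,2*e.std())]
    y=rot(o["tool_rot"]).apply([1,0,0]); y=-y[:2]; n=np.array([-y[1],y[0]])
    print("N",len(g),"res",e.std(),"slope along deg",np.degrees(s[:2]@y),"across",np.degrees(s[:2]@n))
    q=(g[:,:2]-t[:2]); print("along",np.percentile(q@y,[.5,99.5]).round(4),"across",np.percentile(q@n,[.5,99.5]).round(4))
    for L in (0,.04): print("plate top z at along",L, s[2]+s[:2]@(t[:2]+L*y-mu[:2]))
E
python3 - <<'E'
from h import *
held(); print(env.get_obs()["tool_pos"])
c=env.read_camera("top"); print("vis white/orange far edge")
f=c["frame"]; hh,ss,vv=cv2.split(cv2.cvtColor(f,cv2.COLOR_BGR2HSV))
m=np.zeros((480,640),bool); m[220:285,385:445]=1
m&=(hh<22)&(ss>90)
v,u=np.where(m); p=pts(c,np.c_[u,v],plane=.134)[:,:2]
(a,b),(w,h),an=cv2.minAreaRect((p*1000).astype(np.float32)); print(a,b,w,h,an); print(cv2.boxPoints(((a,b),(w,h),an)))
E
```

```text
N 1508 res 0.0006325270353989642 slope along deg -0.2801011787860426 across 0.1552406703669577
along [-0.0175  0.1016] across [-0.0245  0.0258]
plate top z at along 0 0.1403731925654012
plate top z at along 0.04 0.14017764505305985
[ 0.43653071 -0.26622069  0.07905438]
vis white/orange far edge
496.2270812988281 -247.94529724121094 77.22427368164062 50.89301681518555 17.150197982788086
[[ 451.82825 -235.01611]
 [ 466.83545 -283.64618]
 [ 540.6259  -260.87448]
 [ 525.6187  -212.24442]]
```

The plate is level within 0.3°, its centre 41 mm ahead of the tool and about 0.8 mm to the left. I'm lowering it to just above the white plate.

```bash
python3 -c "
from h import *
go([.4368,-.2684,-.006],16.8)"
```

```text
shift [ 0.03 -0.22  8.52] turn [ 0.1 -0.1  0.1] t 14.875 w 0.0486 j6 -0.84
```

```bash
python3 -m handwheel '[[0,-0.2,2,0.1,-0.1,0.1,-1],[0,-0.2,4,0.1,-0.1,0.1,-1],[0,-0.2,5.5,0.1,-0.1,0.1,-1],[0,-0.2,7,0.1,-0.1,0.1,-1],[0,-0.2,8,0.1,-0.1,0.1,-1],[0,-0.2,8.5,0.1,-0.1,0.1,-1],[0,-0.2,8.5,0.1,-0.1,0.1,-1],[0,-0.2,8.5,0.1,-0.1,0.1,-1]]'
python3 - <<'E'
from h import *
go([.4368,-.2684,-.012],16.8); held()
c=env.read_camera("scene"); cv2.imwrite("pics/s13.png",cv2.resize(c["frame"][160:310,160:300],None,fx=4,fy=4))
c=env.read_camera("top"); cv2.imwrite("pics/t13.png",cv2.resize(c["frame"][200:340,350:470],None,fx=4,fy=4))
E
```

```text
clock: 15.88
tool_pos: [0.4374, -0.2685, -0.0053]
tool_rot: [0.0, -0.146, 0.989, -0.0]
force: [0.1, -0.4, -0.8]
width: 0.0489
shift [0.06 0.02 0.67] turn [-0.1  0.  -0. ] t 15.875 w 0.0489 j6 -0.84
N 1431 res 0.0007558434291735925 slope along deg -0.0701264013961792 across -0.08030768760006878
along [-0.0179  0.102 ] across [-0.0244  0.0259]
plate top z at along 0 0.056157913091777485
plate top z at along 0.04 0.05610895562789995
```

View pics/s13.png

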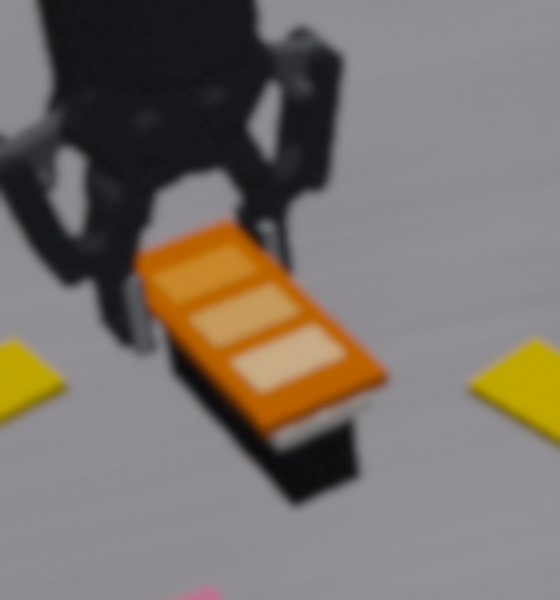

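View pics/t13.png

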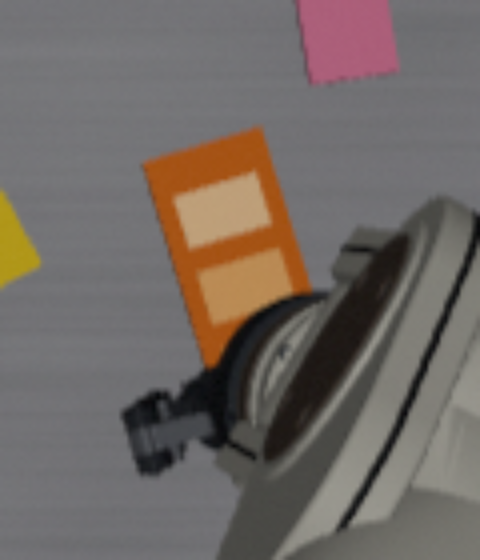

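```bash
cat >> h.py <<'E'
def far(zt,v1=270):
    c=env.read_camera("top"); hh,ss,vv=cv2.split(cv2.cvtColor(c["frame"],cv2.COLOR_BGR2HSV))
    m=np.zeros((480,640),bool); m[215:v1,380:445]=1; m&=(hh<22)&(ss>90)
    v,u=np.where(m); p=pts(c,np.c_[u,v],plane=zt)[:,:2]
    b=cv2.boxPoints(cv2.minAreaRect((p*1000).astype(np.float32))); i=np.argsort(-b[:,0])[:2]
    a=np.radians(16.8); x=np.array([np.cos(a),np.sin(a)]); n=np.array([-x[1],x[0]]); mid=b[i].mean(0)-np.array([475.8,-255.8])
    print("far edge rel white centre: along",mid@x,"(want 60) across",mid@n,"(want 0)")
E
python3 -c "
from h import *
far(.056)"
```

```text
far edge rel white centre: along 60.24836579745739 (want 60) across -14.131123522404595 (want 0)
```

```bash
cat >> h.py <<'E'
def far2(zt,v1=268):
    c=env.read_camera("top"); hh,ss,vv=cv2.split(cv2.cvtColor(c["frame"],cv2.COLOR_BGR2HSV))
    m=np.zeros((480,640),bool); m[215:v1,375:450]=1; m&=(hh<22)&(ss>80)
    v,u=np.where(m); p=pts(c,np.c_[u,v],plane=zt)[:,:2]*1000-np.array([475.8,-255.8])
    a=np.radians(16.8); x=np.array([np.cos(a),np.sin(a)]); n=np.array([-x[1],x[0]]); q=np.c_[p@x,p@n]
    # per-slice edges
    L=[];Rr=[]
    for s in range(30,56,2):
        k=q[(abs(q[:,0]-s)<1.6)]; L.append(k[:,1].max()); Rr.append(k[:,1].min())
    F=[q[abs(q[:,1]-s)<1.6][:,0].max() for s in range(-20,21,3)]
    print("left",np.mean(L),"right",np.mean(Rr),"mid across",(np.mean(L)+np.mean(Rr))/2,"far",np.mean(F),"yaw err deg",np.degrees(np.polyfit(range(30,56,2),(np.array(L)+np.array(Rr))/2,1)[0]))
E
python3 -c "
from h import *
far2(.056)"
```

```text
left 25.159423947141796 right -24.920550531103224 mid across 0.11943670801928619 far 59.87440760950608 yaw err deg -0.18654902414982988
```

The plate is centred within about 0.2 mm and 0.2°. I'm lowering slowly to contact.

```bash
python3 -m handwheel '[[0,0,0.2,0,0,0,-1],[0,0,0.4,0,0,0,-1],[0,0,0.5,0,0,0,-1],[0,0,0.5,0,0,0,-1]]'; python3 -m handwheel '[[0,0,0.1,0,0,0,-1],[0,0,0.1,0,0,0,-1]]';
```

```text
clock: 16.62
tool_pos: [0.4371, -0.2682, -0.0106]
tool_rot: [0.0, -0.146, 0.989, -0.0]
force: [-0.2, -0.1, 0.3]
width: 0.0486
clock: 16.88
tool_pos: [0.4373, -0.2683, -0.0112]
tool_rot: [0.0, -0.146, 0.989, -0.0]
force: [-0.8, -0.1, 4.8]
width: 0.0487
```

Contact at 4.8 N, at the expected height. I'm releasing gradually.

```bash
python3 -m handwheel '[[0,0,0.02,0,0,0,0.25],[0,0,0.02,0,0,0,0.4],[0,0,0.02,0,0,0,0.7],[0,0,0.02,0,0,0,1],[0,0,0.02,0,0,0,1],[0,0,0.02,0,0,0,1]]'
python3 - <<'E'
from h import *
far2(.048)
c=env.read_camera("scene"); cv2.imwrite("pics/s14.png",cv2.resize(c["frame"][160:310,160:300],None,fx=4,fy=4))
E
```

```text
clock: 17.62
tool_pos: [0.4373, -0.2684, -0.0114]
tool_rot: [0.0, -0.146, 0.989, -0.0]
force: [-0.3, -0.1, 0.2]
width: 0.0854
left 25.234427096693004 right -25.268693967695512 mid across -0.017133435501254013 far 59.87443688539771 yaw err deg 0.45479703245294895
```

View pics/s14.png

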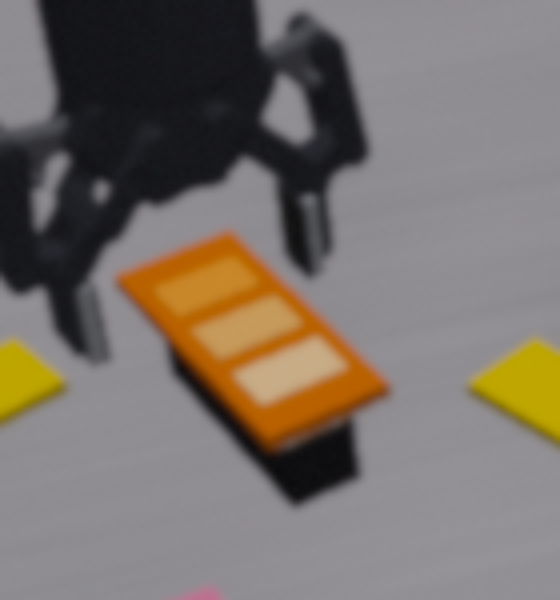

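The plate is released and lies flat on the white plate, with the fingers clear on both sides. I'll retreat straight up and then away, and check once more.

```bash
python3 -m handwheel '[[0,0,-1,0,0,0,1],[0,0,-3,0,0,0,1],[0,0,-7,0,0,0,1],[0,0,-11,0,0,0,1],[0,0,-15,0,0,0,1],[4,0,-17,0,0,0,1],[8,0,-17,0,0,0,1],[11,0,-17,0,0,0,1],[13,0,-17,0,0,0,1],[13,0,-17,0,0,0,1],[13,0,-17,0,0,0,1]]'
python3 - <<'E'
from h import *
c=env.read_camera("top"); print(orange(c,370,460,215,320,.048))
cv2.imwrite("pics/t15.png",cv2.resize(c["frame"][130:330,100:540],None,fx=1.8,fy=1.8))
c=env.read_camera("scene"); cv2.imwrite("pics/s15.png",cv2.resize(c["frame"][180:310,150:300],None,fx=4,fy=4))
print(env.get_obs()["joint_vel"].round(3))
E
```

```text
clock: 19.1
tool_pos: [0.3133, -0.3059, 0.1592]
tool_rot: [0.001, -0.146, 0.989, -0.001]
force: [-0.5, 1.2, 0.1]
width: 0.0855
((476.0787048339844, -255.7337646484375), (120.04987335205078, 50.88905334472656), 17.074670791625977, np.int32(2326))
[ 0.003  0.004 -0.004 -0.    -0.001 -0.002]
```

View pics/t15.png

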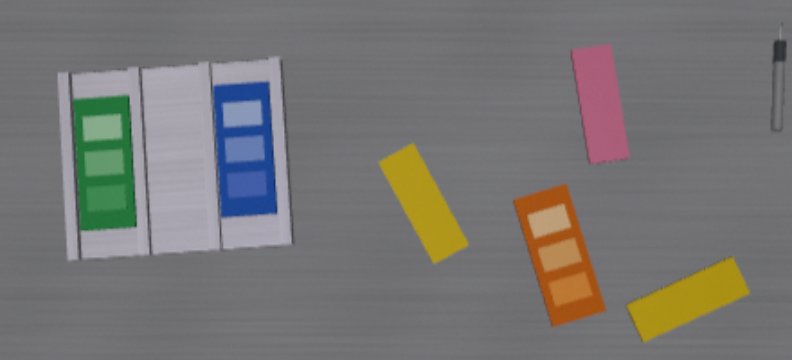

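View pics/s15.png

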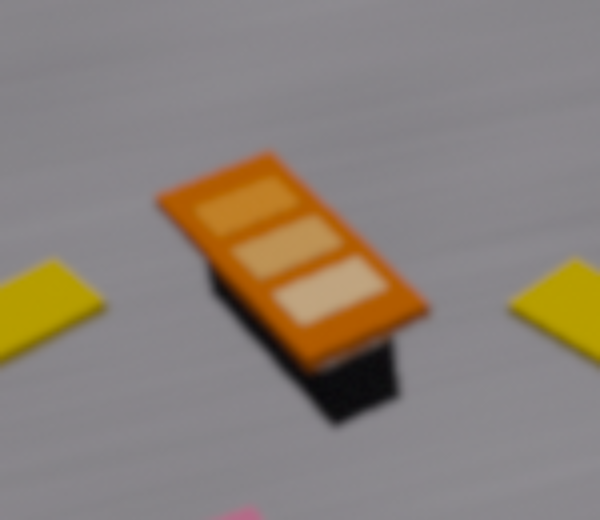

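The orange plate's centre is (476.1, -255.7) mm at yaw 17.1°, against the white plate's (475.8, -255.8) at 16.8°. It lies flat, and the green, blue, yellow and pink plates are where they were. I'm handing in.

```bash
python3 -c "
from workcell import env
print(env.hand_in())"
```

```text
the job is handed in; nothing more can be done
None
```

The orange plate now lies flat, painted side up, on the white plate, and I handed the job in at about 19 s of the 53 s allowed. I slid it out until about 40 mm hung over the rack's front edge. I then gripped it there by its long sides, set it down with light contact (4.8 N), released it and backed away.

- **Position:** the last top view puts its centre within about 0.3 mm of the white plate's starting centre, with the long axes within 0.3°. The scene view shows it lying flat.
- **White plate:** the orange plate now covers most of it, so I couldn't re-measure it. A sliver visible under the far end sits where it should.
- **Other plates:** the green, blue, pink and yellow plates look unmoved in the last view.
- **Failed first push:** the shut fingertips end about 29 mm short of the reported TCP, not at it as described. My first push therefore passed above the orange plate without touching it. I measured the offset by depth and a 6.8 N touch on the deck, corrected for it, and the second push worked.

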